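Knock down the sprung bench stop and run the board home

TASK

The orange bench stop in the planing jig stands in the way of the plywood board. Take the hammer from its stand, strike the stop briskly with the hammer's face until its top is flush with the jig's deck, and put the hammer back in its stand as it was. Then slide the board along the jig, over the sunken stop, until its end is up against the dark wooden fence, flat between the rails. Do not touch the stop with the gripper, and leave the other things on the bench where they are.

Things in the scene. Friction and masses are not known exactly. Their poses are not given: they have to be found in the camera images.
- hammer: Hammer, 218 mm long, about 0.36 kg. Ash handle along its y axis (y -81 to +109 mm, centre line x -15.5, z +13.5 mm, 20 to 29 mm thick); steel head at y = -96 mm with its axis along x: the striking face looks to -x, the thin peen reaches 66 mm from the handle's centre line to +x. In the stand, and for a blow downwards, its +x axis points up and the handle is level
- hammer_face (a point): Centre of the hammer's round striking face (27 mm diameter), 34 mm from the handle's centre line; axes as the hammer's. It is the lowest point of the hammer while the face looks down
- hammer_grip (a point): Point on the handle's centre line, 71 mm from the head's axis, about the centre of mass; a good place to grip across the handle from above (fingers closing along the hammer's z axis, which is level in the stand)
- stand: Fixed wooden hammer stand, 60 mm wide (x), 235 mm long (y), origin at bench level, z up. The hammer lies along it (+y axes alike): face on a block 36 mm high at y = -98 mm, handle's end in a fork at y = +85 mm (12 mm thick, slot 40 mm wide, floor 51 mm and tips 80 mm above the bench). Between them only a 10 mm base plate lies under the handle: room for fingers
- stand_pad (a point): Point on top of the stand's block, 36 mm above the bench, where the centre of the hammer's face rests at the start and must rest again. Mind what stands between stand and jig when carrying the hammer: a red vice on the bench's front edge (to about x = 0.43 m, 165 mm high) and a tall parts cabinet at the back (from about x = 0.63 m, y = +0.04 to -0.32 m)
- jig: Fixed planing jig: plywood deck 125 mm wide (x), 400 mm long (y), 25 mm thick; origin at bench level under its centre, z up. Dark fence across its -y end, 100 mm wide, 30 mm above the deck, inner face at y = -175 mm. The board lies on two white runners 3 mm high, between two aluminium rails 10 mm high, 92 mm apart (outer sides at x = -58 and +58 mm)
- jig_fence (a point): Middle of the fence's inner face, at the height of the runners (28 mm above the bench); axes as the jig's, so the board comes to it in the -y direction
- stop (a joint): How far the sprung bench stop is down: 0 = standing 22 mm proud of the deck, 0.022 m = top flush with the deck (end of travel). A catch holds it at whatever height it is left; about 6 to 9 N drive it down, and the hammer may need one blow or several. Count it flush when within 2 mm
- stop_top (a point): Centre of the top of the orange cap (31 mm diameter) of the bench stop, at jig y = -130 mm, x = 0; moves straight down as the stop is struck
- board: Plywood board, 85 mm wide (x), 240 mm long (y), 18 mm thick, 0.2 to 0.4 kg, lying loose on the jig's runners; origin at the centre of its underside. It is too wide for most grippers: push it by the end away from the fence (clear deck is left behind that end)
- board_lead (a point): Middle of the lower edge of the board's end nearest the fence
- board_tail (a point): Middle of the lower edge of the board's other end (18 mm high), where to push
- tape_measure: Yellow tape measure, 62 mm high, bystander
- wood_block: Hardwood block 45x70x40 mm, bystander

How it is judged:
On the way, in this order (a step that is already met when the one before it is completed fails the run):
1. the hammer is lifted clear of its stand (height (world z) of hammer_face above 0.06 m and value of joint stop below 0.01 m), for 0.1 s.
2. the stop is struck down briskly by the hammer (moving faster than 40 mm/s under the hammer) (velocity of joint stop above 0.04 m/s and contact force between hammer and stop above 0.5 N).
3. the stop is flush and the hammer is back in its stand, let go (value of joint stop above 0.02 m and horizontal distance between hammer_face and stand_pad below 0.015 m and z of hammer_face in the frame of stand_pad below 0.006 m and angle between hammer's own x axis and vertical below 0.2 rad and angle between the y axis of hammer and the y axis of stand, either way round below 0.12 rad and linear speed of hammer below 0.03 m/s and contact force between the fingers and hammer below 0.1 N), for 0.3 s.
At the end, for the whole second after the job is handed in: Stop within 2 mm of flush; hammer at rest in its stand, let go, face within 15 mm of its place on the block, upright to 0.2 rad, along the stand to 0.12 rad; board at rest, flat on the runners, its leading end within 4 mm of the fence, square to 0.06 rad (all of step 3 and y of board_lead in the frame of jig_fence below 0.004 m and z of board_lead in the frame of jig_fence between -0.004 and 0.004 m and z of board_tail in the frame of jig_fence below 0.004 m and angle between the y axis of board and the y axis of jig, either way round below 0.06 rad and linear speed of board below 0.02 m/s); the robot touches nothing.
It fails at once if the stop is touched by the gripper or arm (contact force between any of the fingers, the arm and stop above 0.5 N).
It fails at once if a bystander is moved more than 30 mm (distance of any of tape_measure, wood_block from where it was at the start of the episode above 0.03 m).
It also fails if it takes over 64 s, if anything falls off the work surface, if the arm or the gripper's body presses on something with over 40 N, if the wrist force passes 120 N, or if a joint passes its speed limit or range.

ROBOT

A 6-joint arm with a two-finger parallel gripper is mounted at the origin on a cart in front of the work surface, level with it; the furniture and walls round the work are solid. World frame = base frame: x ahead of the robot, y to its left, z up, the work surface at z = 0. Lengths are in m, angles in rad, forces in N, time in s.
With the tool pointing down it reaches from about 0.35 to 0.925 m from the base axis. Payload 6.4 kg.
Tool frame: the origin (TCP) lies midway between the tips of the shut fingers; the grasp point (between the pads) lies 19 mm behind it; z points along the fingers, y is the line along which they close (so a half turn about z gives the same grasp; the last joint's range is limited). The gripper opens to 85 mm and grips with 20 to 120 N. Pads are 22 mm wide; open, the fingers measure 114 mm over their backs; the gripper's body (76 mm by 85 mm) begins 54 mm behind the grasp point. The pads swing forward as they close: fully open they stand 13 mm farther back than shut.
Start: joints at [-1.278, 0.245, 1.558, -0, 1.339, -0.174], TCP at [0.293, -0.58, 0.231] pointing down, gripper open.
Joint ranges: [-3.13, 3.13], [-1.02, 2.26], [0.13, 2.54], [-0.95, 4.09], [0.21, 2.88], [-2.74, 2.74]. Speed limits (rad/s): [2.57, 2.57, 3.14, 3.14, 3.14, 3.14].

INTERFACE

Orientations are given as a rotation vector (axis times angle).
In Python, from rig import arm gives the robot as it stands. Calls block until the motion is done:
- arm.move_ptp(position, orientation): joint-space move of the TCP to a pose.
- arm.movel(position, rotation=None, rate=0.15, threshold=None): straight line of the TCP; rotation=None keeps the orientation; rate is the mean speed in m/s. With threshold (N) it stops when the force on the tool has changed by that much, and returns True; else False.
- arm.move_joints(angles): joint-space move.
- arm.release() and arm.grab(grip_force=None): open the fingers fully, or close them until they stop; grip_force is the grip in N (None keeps the last).
- arm.hold(seconds).
- arm.solve_ik(position, orientation): joint angles nearest the present ones, or None.
- arm.grab_frame(name): name is "side" or "top" or "wrist"; returns (picture, depth): 420x560x3 uint8, red, green, blue; 420x560 float32, m along the optical axis (not along the pixel's ray), 0 where there is no reading.
- arm.camera_params(name): a dict with "mtx" (3x3 intrinsics, pixels), "rvec" (rotation vector, rad) and "tvec" (3), from world to camera coordinates, as OpenCV has them. Camera axes: x right, y down, z forward; pixel columns grow to the right and rows downward; lengths in m; the calibration is good to about 2 mm. A picture is of the moment at which its call begins: read the wrist's pose just before it. camera_params takes no time and is no camera call; for the wrist camera it gives the pose at the moment of the call.
A pose or a line that the arm cannot do raises arm.IKError and nothing moves.
- arm.sign_off(): hands the job in; it is judged then, once.
Readings, each from a call of its own:
- arm.current_time_s(): time.
- arm.current_joints(): joint angles.
- arm.current_dq(): joint speeds.
- arm.current_joint_efforts(): joint torques, N m.
- arm.current_tool_pos(): TCP position.
- arm.current_orientation(): TCP orientation.
- arm.current_wrist_force(): force on the tool from outside, world axes, zero at the start.
- arm.current_ft_torque(): the same for the moment, N m.
- arm.current_width(): opening from 0.0 (shut) to 1.0 (fully open).
- arm.current_gripper_force(): force on a finger pad.
Only numpy, scipy, OpenCV 4.12 (cv2) and the standard library are available. Lean on these libraries where they do the work, as an engineer would, in place of code of your own. Each camera call takes 0.05 s, during which the arm holds its last target. There are 200 camera calls.

## Working session

There is one attempt and no reset: what is moved stays moved. The work goes in short steps, each a Python script; the robot and the scene stay as the last script left them, time stands still between calls to the robot, and variables do not carry over. Pictures are saved under pics/ and viewed, at most 10 in all, crops included, and the job is handed in when it is done.

```bash
mkdir -p pics; cat > h.py <<'E'
import numpy as np, cv2
from rig import arm
def shot(n):
    p=arm.camera_params(n); im,d=arm.grab_frame(n); return im,d,p
def world(d,p):
    R,_=cv2.Rodrigues(np.array(p["rvec"],float)); K=np.array(p["mtx"]); t=np.array(p["tvec"]).ravel()
    v,u=np.mgrid[:d.shape[0],:d.shape[1]]
    c=np.stack([(u-K[0,2])/K[0,0]*d,(v-K[1,2])/K[1,1]*d,d],-1)
    return (c-t)@R
E
python3 - <<'E'
from h import *
for n in("top","side"):
    im,d,p=shot(n); np.savez(n,im=im,d=d,**{k:np.array(v) for k,v in p.items()})
    cv2.imwrite(f"pics/{n}0.png",im[...,::-1]); print(n,p)
E
```

```text
top {'mtx': array([[468.1459691 ,   0.        , 279.03991929],
       [  0.        , 468.1459691 , 215.53298194],
       [  0.        ,   0.        ,   1.        ]]), 'rvec': array([ 2.20931823, -2.17394839,  0.07572572]), 'tvec': array([-0.01404918,  0.47505248,  1.3389968 ])}
side {'mtx': array([[528.30716859,   0.        , 281.24561644],
       [  0.        , 528.30716859, 204.74314556],
       [  0.        ,   0.        ,   1.        ]]), 'rvec': array([ 0.20842021, -2.96614531,  0.8526179 ]), 'tvec': array([0.47420578, 0.09787647, 1.73458621])}
```

View pics/top0.png

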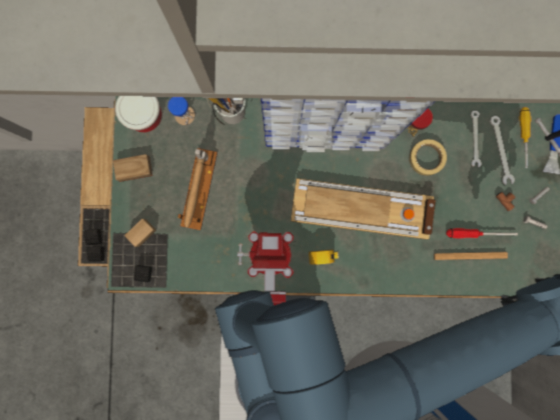

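View pics/side0.png

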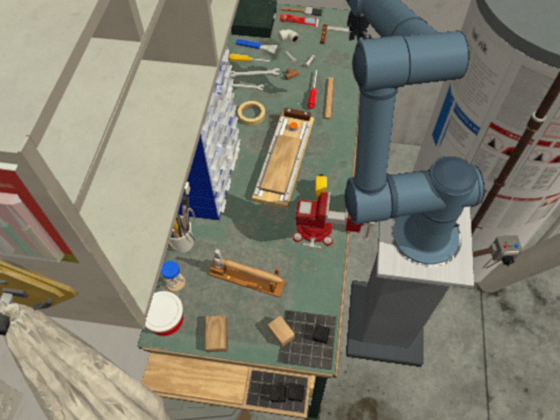

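The top view shows the stop's orange cap at about (409,213) and the fence at (430,215). The board spans x = 305–393, and the hammer runs from its head at (200,155) to its tail at (190,222). The vice is at (270,252), the tape measure at (322,257) and the parts cabinet at (340,120). Next I'll measure these with depth.

```bash
cat > m.py <<'E'
from h import *
def load(n):
    z=np.load(n+".npz"); return z["im"],z["d"],z
im,d,p=load("top"); W=world(d,p); hsv=cv2.cvtColor(im,cv2.COLOR_RGB2HSV)
def box(u0,u1,v0,v1):
    m=np.zeros(d.shape,bool); m[v0:v1,u0:u1]=1; return m&(d>0)
def rep(n,m):
    q=W[m]; 
    if len(q)<3: print(n,len(q)); return
    r=cv2.minAreaRect((q[:,:2]*1000).astype(np.float32))
    print(n,len(q),"mean",q.mean(0).round(4),"z",np.percentile(q[:,2],[5,50,95]).round(4),"rect",np.round(r[0],1),np.round(r[1],1),round(r[2],2))
Z=W[...,2]
rep("bench",box(220,260,170,220))
org=(hsv[...,0]<14)&(hsv[...,1]>190)&(hsv[...,2]>150)&box(398,420,200,228); rep("cap",org)
J=box(285,440,170,245)
rep("jigall",J&(Z>.015)&(Z<.08))
rep("fence",J&(Z>.05)&(Z<.07)&box(418,440,185,245))
rep("board",J&(Z>.04)&(Z<.055)&box(290,400,170,245))
S=box(170,225,140,235)
rep("stand+ham",S&(Z>.006)&(Z<.2))
for a,b in((.006,.03),(.03,.06),(.06,.075),(.075,.1),(.1,.2)): rep(f"S{a}-{b}",S&(Z>a)&(Z<b))
C=(hsv[...,0]<8)|(hsv[...,0]>172); 
rep("vice",box(230,300,228,285)&(Z>.03)&(Z<.2)); rep("tape",box(305,345,245,270)&(Z>.02)&(Z<.1))
rep("cab",box(255,440,95,158)&(Z>.05))
np.set_printoptions(linewidth=250)
print((Z[146:234:2,176:220:2]*1000).round().astype(int))
E
python3 m.py
python3 - <<'E'
import cv2
a=cv2.imread('pics/top0.png')
b=cv2.resize(a[140:240,165:235],None,fx=5.5,fy=5.5,interpolation=cv2.INTER_CUBIC)
c=cv2.resize(a[170:250,285:445],None,fx=2.5,fy=2.5,interpolation=cv2.INTER_CUBIC)
import numpy as np
o=np.zeros((550,790,3),'uint8');o[:550,:385]=b[:550,:385];o[:200,388:788]=c
cv2.imwrite('pics/crop.png',o)
E
```

```text
bench 1992 mean [ 5.361e-01  1.104e-01 -5.000e-04] z [-0.0052 -0.0005  0.0042] rect [536.7 110.9] [146.  115.6] 1.1
cap 42 mean [ 0.4859 -0.3736  0.0437] z [0.0399 0.0437 0.0473] rect [ 485.1 -373.2] [24.7 24.9] 44.31
jigall 6202 mean [ 0.4988 -0.2474  0.0372] z [0.022  0.0379 0.0514] rect [ 505.3 -246.2] [198.4 455. ] 3.33
fence 267 mean [ 0.4782 -0.4301  0.0552] z [0.0512 0.0551 0.0593] rect [ 478.5 -430.2] [23.4 98.6] 83.75
board 2528 mean [ 0.5042 -0.1996  0.0459] z [0.0414 0.0459 0.0505] rect [ 505.4 -191.9] [256.9 113.7] 82.92
stand+ham 1599 mean [0.5471 0.2233 0.0418] z [0.0068 0.0317 0.0842] rect [555.9 244.8] [156.5 255.3] 84.94
S0.006-0.03 785 mean [0.5416 0.2208 0.0102] z [0.0065 0.0096 0.0153] rect [555.9 244.8] [156.5 255.3] 84.94
S0.03-0.06 142 mean [0.6012 0.2121 0.0395] z [0.0309 0.036  0.0548] rect [550.4 226. ] [ 48.6 226.9] 79.29
S0.06-0.075 260 mean [0.5162 0.2322 0.0708] z [0.0643 0.0716 0.0747] rect [541.7 225.6] [ 48.4 212.5] 78.08
S0.075-0.1 365 mean [0.5488 0.2283 0.0796] z [0.0755 0.0786 0.09  ] rect [545.7 220.5] [ 52.5 203.6] 73.53
S0.1-0.2 47 mean [0.6339
[... 4659 characters left out ...]
   -3    1    1    2]
 [   4    0    0    7    8   74   74   65   10   12   11   28   10    9   -4    0    4   -1    5    3    1   -2]
 [   2   -3   -1   11   12   74   72   58    7   11    9   15   13   -1    1    6    2    2   -3   -1   -3    2]
 [   2    2   -4   11    5   67   59    7   10   10    7   10   12    3   -6    1    7   -3   -7    1   -2   -1]
 [   1   -2   -6   -2    0    0   -4    2    4    7   10    8    5    3   -4    2   -2    3    1    0    2    0]
 [   5    1    1   -2    2    0    1    6   -3    2   -4   -2   -3    1   -3   -3    0    0   -2    4   -1    0]
 [  -2    0    2    2   -4   -3    0   -5    1   -1   -2   -5   -3    0   -2   -3   -2    2    2   -1    1   -4]]
```

View pics/crop.png

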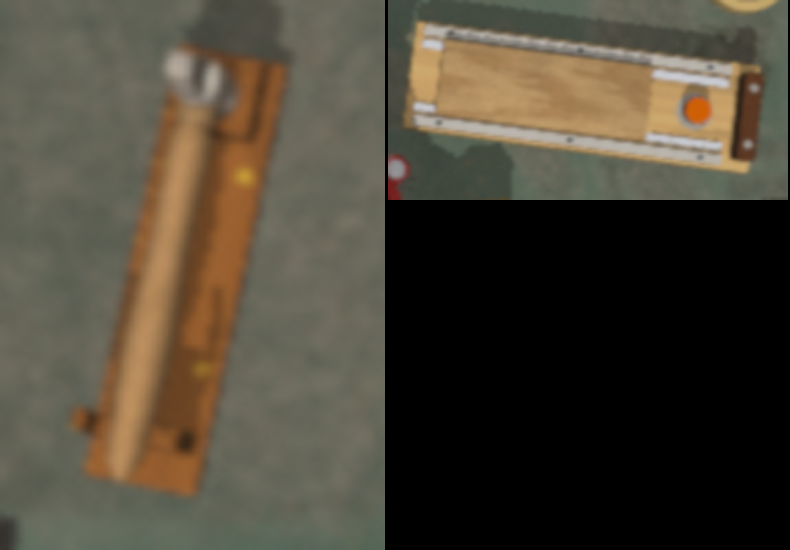

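```bash
cat >> h.py <<'E'
from scipy.spatial.transform import Rotation as Ro
def tool(y):   # tool pointing down, closing line along horizontal y
    y=np.append(np.asarray(y[:2],float),0); y/=np.linalg.norm(y); z=np.array([0,0,-1.])
    return Ro.from_matrix(np.stack([np.cross(y,z),y,z],1)).as_rotvec()
E
cat > a.py <<'E'
from m import *
m=S&(Z>.074)&(Z<.09)&box(178,212,165,215); q=W[m][:,:2]
c=q.mean(0); dr=np.linalg.svd(q-c)[2][0]; dr*=-np.sign(dr[0]); print("handle",c,dr,np.degrees(np.arctan2(dr[1],dr[0])))
hz=np.array([-dr[1],dr[0]])
print("q",arm.current_orientation(),arm.current_tool_pos())
g=c+dr*(0.563-c[0])/dr[0]; print("grip~",g)
for s in(1,-1): print(s,arm.solve_ik([*g,.3],tool(s*hz)),arm.solve_ik([.415,-.365,.3],tool(s*hz)))
E
python3 a.py | tail -5
python3 - <<'E'
import numpy as np,sys,io
E
```

```text
handle [0.53958945 0.23075996] [-0.98053647  0.19633703] 168.67716007181107
q [-3.05472133e+00 -7.26154748e-01  1.49022391e-04] [ 0.29237193 -0.57996496  0.2302903 ]
grip~ [0.563      0.22607236]
1 [ 1.95163057e-01  9.58736313e-02  1.60095438e+00 -8.88178420e-16  1.44476464e+00  1.96358022e+00] [-9.26555903e-01 -3.44687688e-02  1.73431700e+00 -4.44089210e-16  1.44174443e+00  8.41861261e-01]
-1 [ 1.95163057e-01  9.58736313e-02  1.60095438e+00 -4.44089210e-16  1.44476464e+00 -1.17801243e+00] [-0.9265559  -0.03446877  1.734317    0.          1.44174443 -2.29973139]
```

```bash
cat > b.py <<'E'
from h import *
hz=np.array([-.19634,-.98054]); o=tool(hz)
arm.move_ptp([.40,-.36,.36],o); arm.movel([.44,.10,.36],rate=.3); arm.move_ptp([.565,.226,.30],o)
im,d,p=shot("wrist"); np.savez("w1",im=im,d=d,**{k:np.array(v) for k,v in p.items()})
cv2.imwrite("pics/w1.png",im[...,::-1]); print(arm.current_time_s(),arm.current_tool_pos(),arm.current_wrist_force())
E
python3 b.py
```

```text
3.6917 [0.56505799 0.22488745 0.30122379] [ 0.21369877 -0.05290329 -0.22336481]
```

View pics/w1.png

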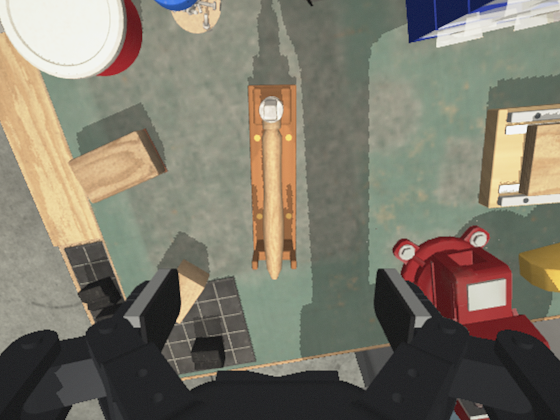

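The wrist view shows the hammer lying almost upright in the image, with its head at (270,110), its tail at (274,275) and the stand between u = 249 and 297. Next I'll fit the handle line, the head and the stand.

```bash
python3 - <<'E'
from h import *
z=np.load("w1.npz"); im,d=z["im"],z["d"]; W=world(d,z); Z=W[...,2]
v,u=np.mgrid[:420,:560]; S=(u>235)&(u<310)&(v>75)&(v<290)&(d>0)
def fit(q):
    c=q.mean(0); D=np.linalg.svd(q[:,:2]-c[:2])[2][0]; D*=-np.sign(D[0]); return c,D
q=W[S&(Z>.06)&(v>135)&(v<245)]; c,D=fit(q); print("handle",c,D,np.degrees(np.arctan2(D[1],D[0])),np.percentile(q[:,2],[50,95]))
n=np.array([-D[1],D[0]]);w=(q[:,:2]-c[:2])@n; print("width",np.percentile(w,[1,50,99]))
q=W[S&(Z>.115)]; print("peen/head top",len(q),q.mean(0)); 
hd=W[S&(Z>.085)&(v<130)]; s=(hd[:,:2]-c[:2])@D; print("head along",np.percentile(s,[1,50,99]),"tail",((W[S&(Z>.055)][:,:2]-c[:2])@D).max())
q=W[S&(Z>.005)&(Z<.018)]; r=cv2.minAreaRect((q[:,:2]*1000).astype(np.float32)); print("base",r)
b=W[S&(Z>.030)&(Z<.042)&(v<135)]; print("block",len(b),cv2.minAreaRect((b[:,:2]*1000).astype(np.float32)))
E
```

```text
handle [0.55158139 0.23314549 0.07710815] [-0.98288408  0.18422507] 169.38404429658712 [0.07790448 0.08103549]
width [-1.16779842e-02  3.95512861e-05  1.13176717e-02]
peen/head top 238 [0.63812959 0.21682594 0.13263066]
head along [-0.10099154 -0.08938061 -0.07775973] tail 0.1144311400361578
base ((553.2919311523438, 232.90432739257812), (59.88162612915039, 234.8546142578125), 79.54180908203125)
block 801 ((643.5082397460938, 216.21392822265625), (42.82733154296875, 41.611263275146484), 79.3106689453125)
```

```bash
cat > c.py <<'E'
from h import *
D=np.array([-.98288,.18423]); o=tool([-D[1],D[0]]); g=[.5703,.2296]
arm.move_ptp([*g,.14],o); arm.movel([*g,.053],rate=.1)
arm.grab(120); arm.hold(.2); print("w",arm.current_width(),arm.current_gripper_force(),arm.current_wrist_force(),arm.current_tool_pos())
arm.movel([*g,.13],rate=.12); arm.hold(.1); print(arm.current_wrist_force(),arm.current_ft_torque(),arm.current_width())
arm.movel([g[0]-.02,g[1],.33],rate=.3); arm.movel([.43,.10,.33],rate=.3)
D2=np.array([-.994,.11]); 
arm.movel([.40,-.30,.33],tool([-D2[1],D2[0]]),rate=.3)
im,d,p=shot("wrist"); np.savez("w2",im=im,d=d,tp=arm.current_tool_pos(),**{k:np.array(v) for k,v in p.items()})
cv2.imwrite("pics/w2.png",im[...,::-1]); print(arm.current_time_s(),arm.current_tool_pos())
E
python3 c.py
```

```text
w 0.2414290676437908 117.72941004484892 [-0.80232719 -0.01288415  5.9476062 ] [0.57059866 0.22972616 0.05359513]
[-0.19174583  0.45772426 -3.48736102] [-0.00808852  0.02812572  0.00172199] 0.23858952644996637
10.1917 [ 0.40038363 -0.29887966  0.33007118]
```

View pics/w2.png

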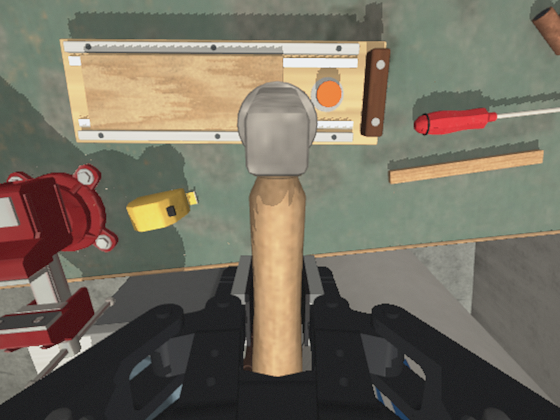

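The wrist view shows the hammer held level, with its head at about (277,130). The cap is at (328,93), the fence at (374,92), and the board spans u = 80–283.

```bash
python3 - <<'E'
from h import *
z=np.load("w2.npz"); im,d=z["im"],z["d"]; W=world(d,z); Z=W[...,2]; hsv=cv2.cvtColor(im,cv2.COLOR_RGB2HSV)
v,u=np.mgrid[:420,:560]
q=W[(u>305)&(u<350)&(v>70)&(v<115)&(hsv[...,0]<16)&(hsv[...,1]>190)&(hsv[...,2]>150)]; 
print("cap",len(q),np.median(q,0),cv2.minAreaRect((q[:,:2]*1000).astype(np.float32)))
q=W[(u>355)&(u<395)&(v>35)&(v<145)&(Z>.05)&(Z<.06)]; print("fence",cv2.minAreaRect((q[:,:2]*1000).astype(np.float32)))
q=W[(u>60)&(u<290)&(v>45)&(v<145)&(Z>.042)&(Z<.052)]; print("board",np.median(q[:,2]),cv2.minAreaRect((q[:,:2]*1000).astype(np.float32)))
# jig far rail top edge
q=W[(u>60)&(u<385)&(v>30)&(v<60)&(Z>.031)&(Z<.04)]; D=np.polyfit(q[:,1],q[:,0],1); print("rail slope deg",np.degrees(np.arctan(D[0])))
h=W[(u>220)&(u<330)&(v>75)&(v<180)&(Z>.25)]; tp=z["tp"]; print("tp",tp)
ax=np.array([.994,-.11]); n=np.array([.11,.994])
for a in np.arange(.27,.43,.015):
    k=h[(h[:,2]>a)&(h[:,2]<a+.015)]
    if len(k)>10:
        s=(k[:,:2]-tp[:2])@ax; w=(k[:,:2]-tp[:2])@n; print(round(a,3),len(k),"along",np.percentile(s,[2,50,98]).round(4),"lat",np.percentile(w,[2,50,98]).round(4))
hn=W[(u>240)&(u<310)&(v>190)&(v<250)&(Z>.25)]; s=(hn[:,:2]-tp[:2])@ax; w=(hn[:,:2]-tp[:2])@n
print("handle lat slope",np.polyfit(s,w,1)); 
k=abs(w)<.004; print("handle top z slope",np.polyfit(s[k],hn[k,2],1))
E
```

```text
cap 21 [ 0.48382896 -0.3608316   0.04293546] ((476.017333984375, -348.5908508300781), (27.30143165588379, 78.25131225585938), 22.27965545654297)
fence ((479.3322448730469, -426.9772033691406), (22.708404541015625, 99.31983947753906), 83.26295471191406)
board 0.04555385531138559 ((505.7916564941406, -196.02621459960938), (239.83029174804688, 85.25835418701172), 83.4691390991211)
rail slope deg 6.660180783709268
tp [ 0.40038363 -0.29887966  0.33007118]
0.345 173 along [0.0489 0.0506 0.0514] lat [-0.0082 -0.0003  0.0077]
0.36 1104 along [0.0646 0.0753 0.0817] lat [-0.0118 -0.0008  0.0118]
0.375 255 along [0.0771 0.0782 0.0793] lat [-0.0052  0.0001  0.0052]
0.39 453 along [0.0748 0.0759 0.0772] lat [-0.0053 -0.0002  0.0051]
0.405 4405 along [0.0624 0.0688 0.0746] lat [-0.0056 -0.      0.0055]
handle lat slope [-7.54374691e-04 -7.43966847e-05]
handle top z slope [0.58078061 0.3374211 ]
```

```bash
cat > d.py <<'E'
from h import *
z=np.load("w2.npz"); im,d=z["im"],z["d"]; W=world(d,z); hsv=cv2.cvtColor(im,cv2.COLOR_RGB2HSV); v,u=np.mgrid[:420,:560]
m=(abs(u-328)<18)&(abs(v-93)<18)&(hsv[...,0]<20)&(hsv[...,1]>200)&(hsv[...,2]>180)
q=W[m]; print(m.sum(),u[m].mean(),v[m].mean(),q.mean(0),cv2.minAreaRect((q[:,:2]*1000).astype(np.float32)))
cap=q[:,:2].mean(0); assert m.sum()>200 and np.linalg.norm(cap-[.4858,-.372])<.006
jx=np.array([.9934,-.1149]); o=tool([jx[1],-jx[0]]); t=cap-jx*.0695; print(t)
arm.movel([*t,.20],o,rate=.3); arm.movel([*t,.10],rate=.2)
for i in range(2):
    print("stop",arm.movel([*t,.0405],rate=.2,threshold=50),arm.current_tool_pos(),arm.current_wrist_force(),arm.current_ft_torque())
    arm.movel([*t,.09],rate=.2)
arm.movel([t[0]-.03,t[1]+.07,.25],rate=.3)
im,d,p=shot("wrist"); np.savez("w3",im=im,d=d,tp=arm.current_tool_pos(),**{k:np.array(v) for k,v in p.items()})
cv2.imwrite("pics/w3.png",im[...,::-1]); print(arm.current_time_s(),arm.current_width())
E
python3 d.py
```

```text
0 nan nan [nan nan nan] ((0.0, 0.0), (0.0, 0.0), 0.0)d.py:4: RuntimeWarning: Mean of empty slice.
  q=W[m]; print(m.sum(),u[m].mean(),v[m].mean(),q.mean(0),cv2.minAreaRect((q[:,:2]*1000).astype(np.float32)))
  ret = ret.dtype.type(ret / rcount)
  ret = um.true_divide(
d.py:5: RuntimeWarning: Mean of empty slice.
  cap=q[:,:2].mean(0); assert m.sum()>200 and np.linalg.norm(cap-[.4858,-.372])<.006
Traceback (most recent call last):
  File "d.py", line 5, in <module>
    cap=q[:,:2].mean(0); assert m.sum()>200 and np.linalg.norm(cap-[.4858,-.372])<.006
                                ^^^^^^^^^^^^^^^^^^^^^^^^^^^^^^^^^^^^^^^^^^^^^^^^^^^^^^
AssertionError
```

```bash
python3 - <<'E'
s=open('d.py').read()
s=s.replace('(hsv[...,0]<20)&(hsv[...,1]>200)&(hsv[...,2]>180)','(im[...,0].astype(int)-im[...,2]>130)&(hsv[...,0]<14)')
s=s.replace('q=W[m]; print','print(im[93,328],hsv[93,328],W[93,328]); q=W[m]; print')
open('d.py','w').write(s)
E
python3 d.py
```

```text
[235 134  68] [ 12 181 235] [ 0.48655157 -0.37106273  0.04355233]
487 328.57905544147843 93.62012320328542 [ 0.48570546 -0.37162257  0.04399057] ((481.3802795410156, -346.35650634765625), (28.89234733581543, 79.72238159179688), 9.736394882202148)
[ 0.41666416 -0.36363702]
stop False [ 0.41737836 -0.36462438  0.04227909] [-0.02840257 -0.31606341 -2.92645506] [ 0.04626558 -0.0075625  -0.00844961]
stop False [ 0.41606704 -0.36292565  0.03947483] [ 0.12748902 -0.63117221 -3.57135547] [-9.02211482e-05  3.42988851e-02  1.89005521e-04]
13.9167 0.2392713655869576
```

```bash
ls pics
```

```text
crop.png
side0.png
top0.png
w1.png
w2.png
w3.png
```

View pics/w3.png

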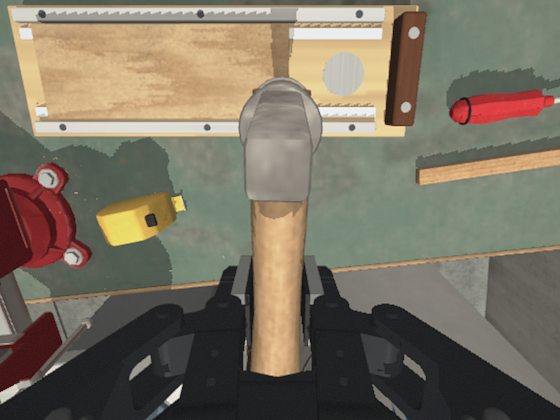

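```bash
python3 - <<'E'
from h import *
z=np.load("w3.npz"); im,d=z["im"],z["d"]; W=world(d,z); hsv=cv2.cvtColor(im,cv2.COLOR_RGB2HSV)
m=(im[...,0].astype(int)-im[...,2]>130)&(hsv[...,0]<14)&(abs(W[...,0]-.4857)<.02)&(abs(W[...,1]+.3716)<.02)&(W[...,2]<.08)
q=W[m]; print(m.sum(),q.mean(0),np.median(q[:,2]))
A=W[(abs(W[...,0]-.4857)<.035)&(abs(W[...,1]+.3716)<.03)&(W[...,2]<.08)]; r=np.hypot(A[:,0]-.4857,A[:,1]+.3716)
print("ring deck z",np.median(A[(r>.024)&(r<.028),2]))
E
```

```text
0 [nan nan nan] nan
ring deck z 0.024588662627278983<stdin>:4: RuntimeWarning: Mean of empty slice.
  ret = um.true_divide(
  return _methods._mean(a, axis=axis, dtype=dtype,
  ret = ret.dtype.type(ret / rcount)
```

The orange cap no longer shows at (343,73); there is a grey disc there level with the deck. I'll check its height, and the hammer's seat in the grip.

```bash
python3 - <<'E'
from h import *
jx=np.array([.9934,-.1149]); n=np.array([.1149,.9934])
for f in("w2","w3"):
    z=np.load(f+".npz"); W=world(z["d"],z); A=W[(W[...,2]<.08)&(z["d"]>0)]; r=np.hypot(A[:,0]-.4857,A[:,1]+.3716)
    print(f,"disc z",np.median(A[r<.012,2]),"deck",np.median(A[(r>.023)&(r<.028),2]))
    tp=z["tp"]; v,u=np.mgrid[:420,:560]; h=W[(u>220)&(u<330)&(v>75)&(v<370)&(W[...,2]>tp[2]-.03)]; rel=h-tp; s=rel[:,:2]@jx; w=rel[:,:2]@n
    t=rel[:,2]>.075; print(" peen s,w,z",s[t].mean(),w[t].mean(),np.percentile(rel[t,2],90))
    k=(s>-.01)&(s<.045)&(abs(w)<.003); print(" handle ridge slope",np.polyfit(s[k],rel[k,2],1),k.sum())
E
```

```text
w2 disc z 0.043259701645443224 deck 0.02456254656659377
 peen s,w,z 0.06368553737670414 0.00037037736385087 0.08195038720829614
 handle ridge slope [0.05162577 0.02566256] 2041
w3 disc z 0.025248802864421018 deck 0.024584509451143655
 peen s,w,z 0.06181087645569936 -0.0004484555754127234 0.08713194554082114
 handle ridge slope [0.1235409  0.02640975] 1932
```

Flush: the disc is at 25.2 mm and the deck at 24.6 mm. The blow tipped the hammer's head up about 0.07 rad in the grip, so I'll tilt the tool to cancel that when I put it back.

```bash
cat > e.py <<'E'
from h import *
D=np.array([-.98288,.18423]); o=tool([-D[1],D[0]]); g=np.array([.5703,.2296])
a=np.array([D[1],-D[0],0]); o2=(Ro.from_rotvec(.07*a)*Ro.from_rotvec(o)).as_rotvec(); g2=g+D*.0013
p=arm.current_tool_pos(); arm.movel([.40,-.29,.33],rate=.3); arm.movel([.43,.10,.33],o2,rate=.3)
arm.movel([g2[0]-.02,g2[1],.32],rate=.3); arm.movel([*g2,.13],rate=.25); arm.movel([*g2,.075],rate=.15); arm.hold(.1)
print(arm.movel([*g2,.053],rate=.04,threshold=4),arm.current_tool_pos(),arm.current_wrist_force(),arm.current_ft_torque())
arm.release(); arm.hold(.3)
arm.movel([*g2,.20],rate=.2); arm.move_ptp([.565,.226,.30],o)
im,d,p=shot("wrist"); cv2.imwrite("pics/w4.png",im[...,::-1]); W=world(d,p); Z=W[...,2]
v,u=np.mgrid[:420,:560]; S=(u>235)&(u<310)&(v>75)&(v<290)&(d>0)
q=W[S&(Z>.06)&(v>135)&(v<245)]; c=q.mean(0); E=np.linalg.svd(q[:,:2]-c[:2])[2][0]; E*=-np.sign(E[0])
print("handle",c,np.degrees(np.arctan2(E[1],E[0])),"was .5516 .2331 .0771 169.38"); q=W[S&(Z>.115)]; print("peen",len(q),q.mean(0),"was 238 .6381 .2168 .1326")
hd=W[S&(Z>.085)&(v<130)]; print("head",np.percentile((hd[:,:2]-c[:2])@E,[1,50,99]),arm.current_time_s())
E
python3 e.py
```

```text
True [0.56844301 0.2297522  0.05365081] [-1.51580169 -0.34661902  3.90455025] [-0.04445517  0.00666347  0.02545943]
handle [0.5511875  0.23299615 0.0770308 ] 168.06368270016353 was .5516 .2331 .0771 169.38
peen 226 [0.63741177 0.21474621 0.13285627] was 238 .6381 .2168 .1326
head [-0.10086535 -0.08928253 -0.07772421] 20.9583
```

View pics/w4.png

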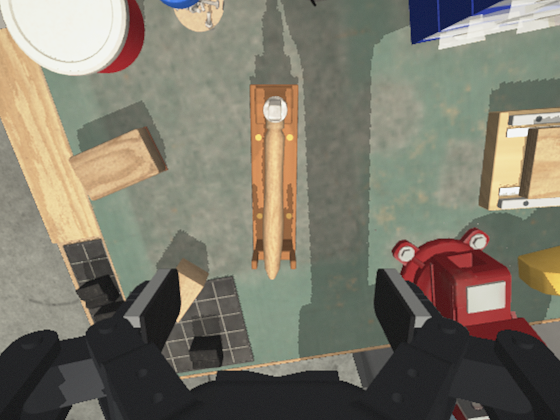

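The hammer is back within 2 mm and about 1.3° of its start pose, with its head at (275,108). Now I'll push the board.

```bash
cat > f.py <<'E'
from h import *
jy=np.array([.1149,.9934]); jx=np.array([.9934,-.1149]); cap=np.array([.4857,-.3716])
P=lambda s,z:[*(cap+jy*s),z]
c=[(abs(q[5]-arm.current_joints()[5]),k) for k in(1,-1) if (q:=arm.solve_ik(P(.335,.2),tool(k*jx))) is not None]; print(c)
o=tool(min(c)[1]*jx)
arm.grab(40); arm.movel([.45,.15,.30],rate=.3); arm.move_ptp(P(.335,.20),o); arm.movel(P(.335,.036),rate=.15); arm.hold(.1)
print(arm.current_tool_pos(),arm.current_wrist_force())
print(arm.movel(P(.192,.036),rate=.06,threshold=10)); t=arm.current_tool_pos(); print(t,(t[:2]-cap)@jy,arm.current_wrist_force())
arm.hold(.2); arm.movel(P((t[:2]-cap)@jy+.02,.036),rate=.1); arm.movel(P(.26,.33),rate=.3)
arm.move_ptp([.40,-.30,.36],tool([jx[1],-jx[0]])); 
im,d,p=shot("wrist"); cv2.imwrite("pics/w5.png",im[...,::-1]); W=world(d,p); Z=W[...,2]; X=W[...,:2]-cap; s=X@jy; w=X@jx
m=(d>0)&(abs(w)<.044)&(s>-.04)&(s<.3)&(Z>.042)&(Z<.05); q=W[m]
print("board",np.median(Z[m]),cv2.minAreaRect((q[:,:2]*1000).astype(np.float32)),"s",np.percentile(s[m],[.2,99.8]),arm.current_time_s())
E
python3 f.py
```

```text
[(np.float64(2.125101941916893), 1)]
[ 0.525048   -0.03903527  0.0370697 ] [ 0.100177   -0.64388158  0.30182247]
True
[ 0.50916754 -0.16703177  0.03571457] 0.20591449671217546 [1.57769763 0.61432753 1.75081297]
board 0.04558250482769885 ((494.49462890625, -294.1973876953125), (235.6318359375, 83.47616577148438), 83.51219177246094) s [-0.03946577  0.19439122] 30.1167
```

View pics/w5.png

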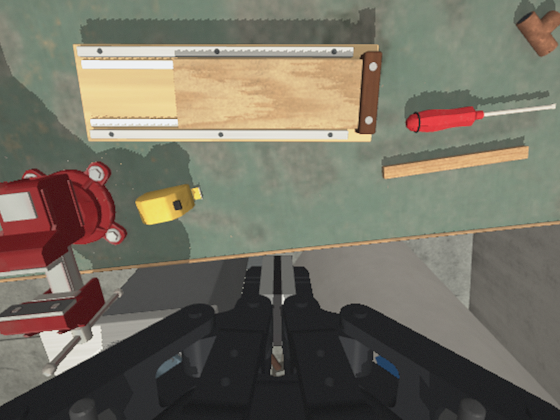

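The board's end meets the fence at (362,92). Its tail is at s = 0.194, where contact would put it at 0.195, and it lies flat with nothing touching it.

```bash
python3 -c "
from h import *
print(arm.current_wrist_force(),arm.sign_off())"
```

```text
the job is handed in; nothing more can be done
[0.2554687  0.17844263 0.83058537] None
```

I handed the job in at about 30 s of robot time (limit 64 s): the stop is flush to within 1 mm, the hammer is back in its stand within about 2 mm of where it was, and the board lies flat against the fence; `sign_off` gave no verdict.

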